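# Press a keyed shaft into a pulley hub and hold it against the spring

## Task

Stand the pulley hub in the square pocket of the blue nest, flat foot down, and let go of it. Then take the keyed shaft by its square end, push it into the hub's bore, turning it until the key slips into the keyway, and push on against the sprung pin until the shaft's collar sits on the hub. Finish while still holding the shaft pressed fully home (I will fix the set screw; it would spring back if let go), and leave the other things on the bench where they are.

Things in the scene. Friction and masses are not known exactly. Their poses are not given: they have to be found in the camera images.
- nest: Fixed blue block, 100x100x28 mm, origin at the centre of its underside. A square pocket, 48x48 mm with 3 mm chamfers and sides along the block's x and y axes, is sunk 12 mm into its top, centred; the pocket floor is 16 mm above the origin. A brass sprung pin, 10 mm across, stands 8 mm up from the centre of the floor.
- nest_floor (a point): Centre of the pocket floor, 16 mm above the bench; axes as the nest's.
- spring_pin (a joint): How far the brass pin in the nest is pressed down, m: 0 up, 0.008 at its stop (flush with the pocket floor). It takes about 5.4 N to start, 9 N at 6 mm. The fully seated shaft presses it about 6 mm.
- pulley_hub: Loose pulley hub, 48 mm tall, 0.22 kg, upright on the bench; origin at the centre of its underside. From below: dark square foot 44x44x10 mm (sides along x and y; fits the pocket any of four ways), toothed aluminium rim and flange 43 mm across up to 26 mm, then a round boss 30 mm across from 26 to 48 mm, to be gripped. The keyway is on its +x side, marked by red dabs on flange and boss.
- hub_top (a point): Centre of the hub's top face, 48 mm above the hub's origin, axes as the hub's: mouth of the bore, 16 mm across, right through. Along its whole length runs the keyway, 7 mm wide, reaching 12 mm from the axis towards the hub's +x.
- keyed_shaft: Loose upright steel shaft, 98 mm long, 0.16 kg; origin at its lower tip. From below: round, 14 mm across, tapered tip (0 to 46 mm), with a brass key from 18 to 42 mm up, 5 mm wide, reaching 10.5 mm from the axis towards the shaft's +x; collar 34 mm across (46 to 53 mm), red dab on the key's side; dark square end 14x14 mm, faces square to x and y (53 to 98 mm), to be gripped.
- shoulder (a point): Centre of the underside of the shaft's collar, 46 mm above its tip; meets hub_top when the shaft is home. The plain 18 mm below the key enters the bore at any angle; the rest only with the key in line with the keyway (to 0.1 or 0.2 rad). The tip meets the sprung pin 6 mm before home.
- stand: Fixed grey block 62x62x54 mm, origin at the centre of its underside, with an upright through hole 24 mm across in which the shaft hangs by its collar.
- flux_bottle: Bystander: small amber bottle, 32 mm across, 58 mm tall; origin at the centre of its underside.
- solder_reel: Bystander: blue reel of solder wire, 61 mm across, 38 mm tall; origin at the centre of its underside.
- tape_green: Bystander: roll of green tape, 82 mm across, 18 mm tall; origin at the centre of its underside.
- fuse_box: Bystander: flat white box, 40x62x16 mm; origin at the centre of its underside.
- driver_c: Bystander: blue-and-black screwdriver, 176 mm long, 24 mm thick, lying along its y axis; origin at the centre of its underside.
- marker_red: Bystander: white felt marker with a red cap, 132 mm long, lying along its y axis; origin at the centre of its underside.
Not all that is in view belongs to the job. There is more than one size of the keyed_shaft; the one meant has the size given above. Leave any brown look-alike of the nest alone.

How it is judged:
By the outcome, as a careful person would: the job done as asked, in the order asked, and still so for the second after the job is handed in, while the arm keeps its last pose, push and grip.
It also fails if it takes over 58 s, if anything falls off the work surface, if the arm or the gripper's body presses on something with over 40 N, if the wrist force passes 120 N, or if a joint passes its speed limit or range.

## Robot

A 6-joint arm with a two-finger parallel gripper is mounted at the origin on a cart in front of the work surface, level with it; the furniture and walls round the work are solid. World frame = base frame: x ahead of the robot, y to its left, z up, the work surface at z = 0. Lengths are in mm, angles in rad, forces in N, time in s.
With the tool pointing down it reaches from about 350 to 975 mm from the base axis. Payload 7.1 kg.
Tool frame: the origin (TCP) lies on the front face of the gripper's body, between the roots of the fingers; the fingertips stand 80 mm ahead of it and the grasp point (between the pads) lies 61 mm ahead of it (env.tips_ahead is the distance from the TCP to the fingertips, in mm); z points along the fingers, y is the line along which they close (so a half turn about z gives the same grasp; the last joint's range is limited). The gripper opens to 88 mm and grips with 3 to 60 N. Pads are 20 mm wide; open, the fingers measure 115 mm over their backs; the gripper's body (75 mm by 178 mm) begins 61 mm behind the grasp point.
Start: joints at [1.155, 0.423, 1.63, -0, 1.089, -0.019], TCP at [241.511, 576.436, 302.675] pointing down, gripper open.
Joint ranges: [-3, 3], [-0.9, 2.11], [0.09, 2.58], [-1.31, 4.45], [0.11, 2.69], [-2.54, 2.54]. Speed limits (rad/s): [2.39, 2.39, 3.01, 3.14, 3.14, 3.14].

## Interface

Orientations are given as a unit quaternion [x, y, z, w].
In Python, from station import env, set_gripper, viewer, workorder gives the robot as it stands. Calls block until the motion is done:
- env.reach(position, orientation): joint-space move of the TCP to a pose.
- env.move_l(position, rot=None, rate=150, f_stop=None): straight line of the TCP; rot=None keeps the orientation; rate is the mean speed in mm/s. With f_stop (N) it stops when the force on the tool has changed by that much, and returns True; else False.
- env.move_joints(angles): joint-space move.
- set_gripper(opening): finger opening in mm; the grip force is fixed at half the most; returns when the fingers have stopped.
- env.hold(seconds).
- env.ik(position, orientation): joint angles nearest the present ones, or None.
- env.read_state(): the state.
- viewer.camera(name): name is "side" or "top"; returns the picture (420x560x3 uint8, blue, green, red); there is no depth.
- viewer.camera_params(name): a dict with "fx", "fy", "cx", "cy" (pixels), "pose" (4x4, takes a point from camera to world coordinates). Camera axes: x right, y up, looking along -z (the intrinsics and any distortion apply to the point x, -y, -z); pixel columns grow to the right and rows downward; lengths in mm; the calibration is good to about 2 mm. A picture is of the moment at which its call begins. camera_params takes no time and is no camera call.
A pose or a line that the arm cannot do raises env.IKError and nothing moves.
- workorder.sign_off(): hands the job in; it is judged then, once.
The state is a dict: "time_s": time; "qpos": joint angles; "dq": joint speeds; "tau": joint torques, N m; "tool_pos": TCP position; "orientation": TCP orientation; "force": force on the tool from outside, world axes, zero at the start; "wrist_torque": the same for the moment, N m; "width": finger opening in mm; "grip_force": force on a finger pad.
Only numpy, scipy, OpenCV 4.12 (cv2) and the standard library are available. Lean on these libraries where they do the work, as an engineer would, in place of code of your own. Each camera call takes 0.05 s, during which the arm holds its last target. There are 200 camera calls.

## Working session

There is one attempt and no reset: what is moved stays moved. The work goes in short steps, each a Python script; the robot and the scene stay as the last script left them, time stands still between calls to the robot, and variables do not carry over. Pictures are saved under pics/ and viewed, at most 10 in all, crops included, and the job is handed in when it is done.

```bash
ls; mkdir -p pics
python3 - <<'E'
from station import env, viewer
import cv2, numpy as np
for n in("top","side"):
    cv2.imwrite(f"pics/{n}0.png",cv2.resize(viewer.camera(n),(800,600),interpolation=cv2.INTER_CUBIC)); p=viewer.camera_params(n); print({k:(np.round(v,4).tolist() if k=="pose" else v) for k,v in p.items()})
print(env.read_state())
E
```

```text
pics
{'fx': 538.5001405080387, 'fy': 538.5001405080387, 'cx': 275.5471539966678, 'cy': 214.22480821646184, 'pose': [[0.013, 0.9985, -0.0538, 495.2216], [-0.9998, 0.0136, 0.0115, 98.1537], [0.0122, 0.0537, 0.9985, 1411.7329], [0.0, 0.0, 0.0, 1.0]]}
{'fx': 415.6986462409004, 'fy': 415.6986462409004, 'cx': 281.7105490697594, 'cy': 210.55380781464703, 'pose': [[0.9829, 0.0852, -0.1631, 397.5622], [-0.1839, 0.4914, -0.8513, -863.9116], [0.0076, 0.8667, 0.4987, 645.3587], [0.0, 0.0, 0.0, 1.0]]}
{'time_s': 0.1, 'qpos': array([ 1.15500006e+00,  4.23756590e-01,  1.63058064e+00,  5.07316037e-05,
        1.08861890e+00, -1.89914876e-02]), 'dq': array([-0.00070595, -0.00226776, -0.00067215, -0.00086094, -0.00182716,
       -0.00053373]), 'tau': array([ 3.69403351e-04, -5.45614886e+01, -2.74322820e+01,  6.46097423e-02,
        1.88437407e-02, -1.66844177e-05]), 'tool_pos': array([241.35314869, 576.10380301, 301.99719263]), 'orientation': array([ 1.97114814e-01,  9.80380174e-01, -6.60848862e-04, -1.68978594e-04]), 'force': array([ 0.33110947,  0.12850468, -0.12605048]), 'wrist_torque': array([-0.04695746, -0.00379732, -0.04364737]), 'grip_force': 0.0, 'width': 87.83154734613021}
```

View pics/top0.png

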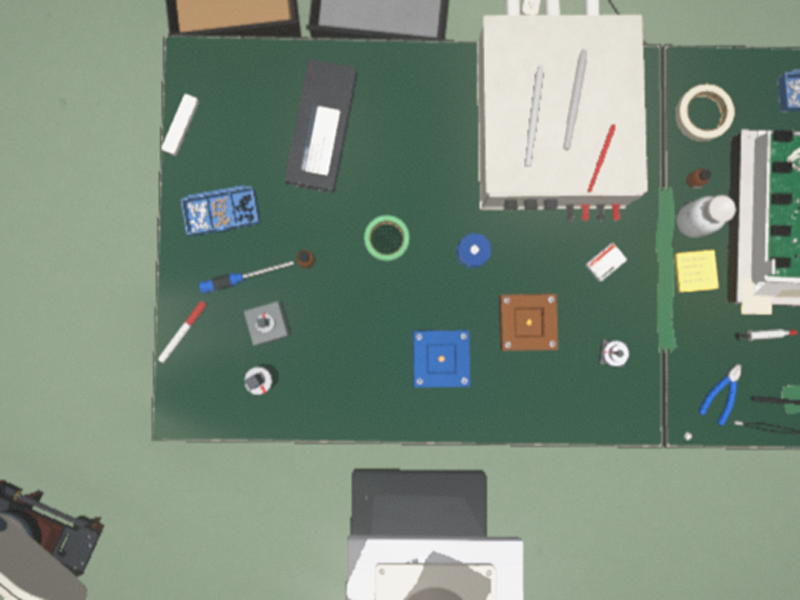

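View pics/side0.png

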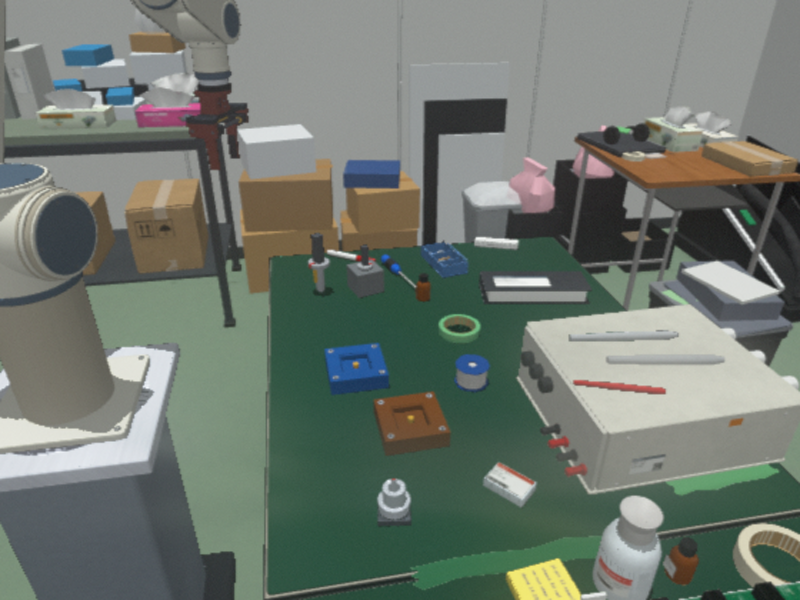

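The top view (800x600) shows the blue nest at (441,359), its brown look-alike at (529,322), and the hub at (614,353). There are two shaft candidates: one hanging in the grey stand at (265,322) and one standing free at (258,380). By the description, the one hanging by its collar in the stand should be the one meant. I'll check the sizes in one enlarged picture.

Run:
```python
import cv2, numpy as np
from station import viewer
T=viewer.camera("top");S=viewer.camera("side")
np.save("T.npy",T);np.save("S.npy",S)
def crop(I,c,r,w,h,k): return cv2.resize(I[r:r+h,c:c+w],(w*k,h*k),interpolation=cv2.INTER_CUBIC)
a=crop(S,210,155,80,60,5)   #400x300
b=crop(T,160,205,50,75,4)   #200x300
c=crop(T,405,225,50,75,4)   #200
d=crop(T,285,225,50,50,6)   # nest 300x300
e=crop(S,255,325,50,50,6)   # hub side
f=np.zeros((300,200,3),np.uint8)
cv2.imwrite("pics/m.png",np.vstack([np.hstack([a,b,c]),np.hstack([d,e,f])]))
```

```text
(no output)
```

View pics/m.png

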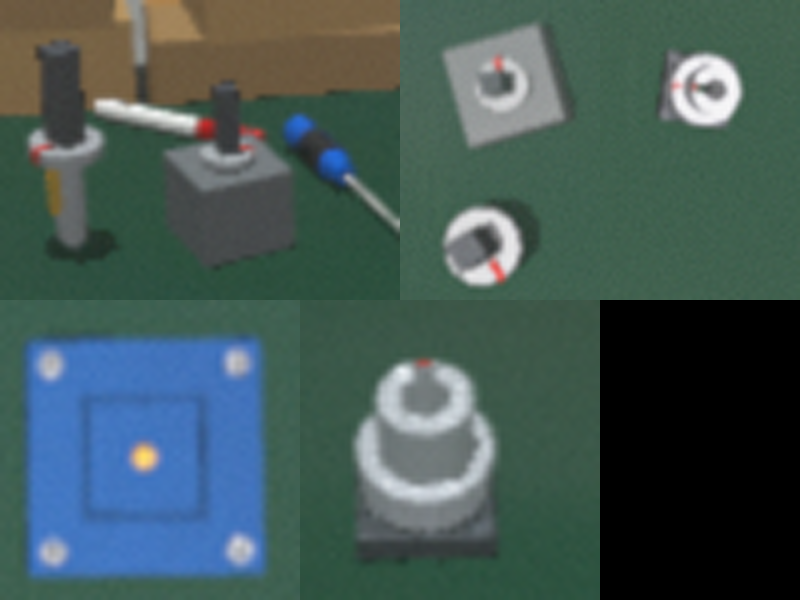

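The stand's shaft has a collar about 0.54 of the stand's 62 mm side, so ≈34 mm. The free shaft's collar is ≈49 mm, so it is the wrong size. The shaft meant is the one in the stand, with its dab towards +x (image up). The hub's dab faces image left (+y). Next I'll locate the parts and check them with a model overlay.

```bash
cat > h.py <<'E'
import numpy as np, cv2
from scipy.spatial.transform import Rotation as R
from scipy.optimize import least_squares
from station import env, set_gripper, viewer, workorder
P={n:viewer.camera_params(n) for n in("top","side")}
def proj(n,X):
    p=P[n]; M=np.array(p["pose"]); c=(np.atleast_2d(X)-M[:3,3])@M[:3,:3]
    return np.c_[p["cx"]+p["fx"]*c[:,0]/-c[:,2], p["cy"]-p["fy"]*c[:,1]/-c[:,2]]
def locate(obs,z):   # obs: {cam:(u,v)} -> x,y at height z, residual px
    f=lambda q:np.concatenate([(proj(n,[q[0],q[1],z])[0]-o) for n,o in obs.items()])
    r=least_squares(f,[500,100]); return r.x,r.fun
def q(psi): return (R.from_euler("z",psi)*R.from_euler("x",np.pi)).as_quat()
def circ(c,r,z,n=48):
    a=np.linspace(0,2*np.pi,n); return np.c_[c[0]+r*np.cos(a),c[1]+r*np.sin(a),a*0+z]
def sq(c,s,z,yaw):
    a=np.array([[1,1],[-1,1],[-1,-1],[1,-1],[1,1]])*s/2; a=a@R.from_euler("z",yaw).as_matrix()[:2,:2].T
    return np.c_[a+c,np.full(5,z)]
def draw(I,n,lines,c,r,w,h,k):
    J=cv2.resize(I[r:r+h,c:c+w],(w*k,h*k),interpolation=cv2.INTER_CUBIC)
    for L,col in lines:
        u=((proj(n,L)-[c,r]+.5)*k-.5).round().astype(int); cv2.polylines(J,[u],False,col,1)
    return J
E
python3 - <<'E'
from h import *
T=np.load("T.npy");S=np.load("S.npy")
o=lambda c,r,k,x,y:np.array([c+(x+.5)/k-.5,r+(y+.5)/k-.5])
hsv=cv2.cvtColor(T,cv2.COLOR_BGR2HSV); m=cv2.inRange(hsv,(100,120,80),(125,255,255)); m[:,:280]=0;m[:,340:]=0;m[:225]=0;m[280:]=0
ct=max(cv2.findContours(m,0,2)[0],key=cv2.contourArea); 
pt=lambda uv,z:locate({"top":uv},z)[0]
W=np.array([pt(u,28) for u in ct[:,0].astype(float)]).astype(np.float32)
mr=cv2.minAreaRect(W); print("nest rect",mr)
print("nest pin",locate({"top":o(285,225,6,145,157)},24))
hub=locate({"top":o(405,225,4,112,90),"side":o(255,325,6,125,95)},48);print("hub",hub, locate({"top":o(405,225,4,112,90)},48)[0],locate({"side":o(255,325,6,125,95)},48)[0])
sh=locate({"top":o(160,205,4,101,83),"side":o(210,155,5,227,152)},61);print("shaft",sh,locate({"top":o(160,205,4,101,83)},61)[0],locate({"side":o(210,155,5,227,152)},61)[0])
N=np.array(mr[0]); ny=np.deg2rad((mr[2]+45)%90-45)
H=hub[0];C=sh[0];G=(0,255,0);Y=(0,255,255);M=(255,0,255)
hy=np.pi/2; sy=.14; d=lambda c,y,a,b,z:np.array([[c[0]+t*np.cos(y),c[1]+t*np.sin(y),z] for t in(a,b)])
L=[(sq(N,100,28,ny),G),(sq(N,48,28,ny),Y),(circ(N,5,24),M),(sq(H,44,0,hy),G),(circ(H,21.5,26),Y),(circ(H,15,48),M),(circ(H,8,48),M),(d(H,hy,8,21,26),G),
 (circ(C,17,61),M),(sq(C,14,106,sy),G),(sq(C,14,61,sy),Y),(d(C,sy,7,17,61),G)]
a=draw(T,"top",L,285,225,50,50,6);b=draw(T,"top",L,405,230,40,40,7.5 and 7);c=draw(T,"top",L,165,205,40,40,7)
e=draw(S,"side",L,220,235,60,50,6);f=draw(S,"side",L,255,325,40,45,6);g=draw(S,"side",L,235,160,40,50,6)
rz=lambda x:cv2.resize(x,(266,300))
cv2.imwrite("pics/o.png",np.vstack([np.hstack(list(map(rz,r))) for r in((a,b,c),(e,f,g))]))
E
```

```text
nest rect ((477.8964538574219, -4.703571319580078), (99.90430450439453, 102.57886505126953), 0.7103018760681152)
nest pin (array([477.0796314 ,  -4.45295593]), array([4.00575573e-10, 5.76619641e-10]))
hub (array([ 491.53559329, -318.74008056]), array([ 0.64531673, -0.35912863, -0.34288361, -0.54496339])) [ 490.60478315 -317.0945436 ] [ 491.94019675 -320.15832277]
shaft (array([536.45673009, 309.0818276 ]), array([ 0.09665089,  0.21109784,  0.23818596, -0.3570744 ])) [536.9821799  309.33500079] [535.38953224 306.69687955]
```

View pics/o.png

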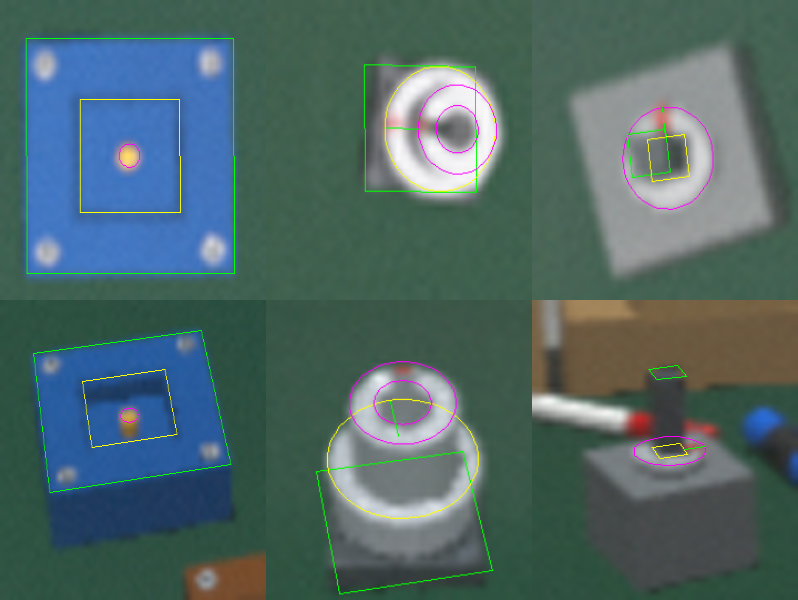

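The overlay fits for nest (477.3, -4.5, yaw ≈ 0.01), hub (491.5, -318.8) and shaft (536.6, 309.1). From the hub's dab and foot edge, its yaw is ≈1.42, and the shaft's yaw is ≈0.2. Next I'll check wrist options.

Run:
```python
from h import *
for nm,p in(("hub",(491.5,-318.8,108)),("nest",(477.3,-4.5,150)),("shaft",(536.6,309.1,146))):
    for psi in np.arange(-3,3.2,.5):
        j=env.ik(p,q(psi)); print(nm,round(psi,2),None if j is None else round(j[5],2),end="; ")
    print()
```

```text
hub -3.0 -2.31; hub -2.5 None; hub -2.0 None; hub -1.5 2.48; hub -1.0 1.98; hub -0.5 1.48; hub 0.0 0.98; hub 0.5 0.48; hub 1.0 -0.02; hub 1.5 -0.52; hub 2.0 -1.02; hub 2.5 -1.52; hub 3.0 -2.02; 
nest -3.0 -1.75; nest -2.5 -2.25; nest -2.0 None; nest -1.5 None; nest -1.0 2.54; nest -0.5 2.04; nest 0.0 1.54; nest 0.5 1.04; nest 1.0 0.54; nest 1.5 0.04; nest 2.0 -0.46; nest 2.5 -0.96; nest 3.0 -1.46; 
shaft -3.0 -1.21; shaft -2.5 -1.71; shaft -2.0 -2.21; shaft -1.5 None; shaft -1.0 None; shaft -0.5 None; shaft 0.0 2.07; shaft 0.5 1.57; shaft 1.0 1.07; shaft 1.5 0.57; shaft 2.0 0.07; shaft 2.5 -0.43; shaft 3.0 -0.93;
```

Run:
```python
from h import *
H=np.array([491.5,-318.8]);N=np.array([477.3,-4.5])
def st(m): s=env.read_state(); print(m,round(s["time_s"],2),np.round(s["tool_pos"],1),"F",np.round(s["force"],1),"w",round(s["width"],1),round(s["grip_force"],1))
set_gripper(60)
env.reach([*H,170],q(1.42)); st("above")
env.move_l([*H,110],rate=100); st("down")
set_gripper(20); st("grip")
env.move_l([*H,190]); st("lift")
env.reach([*N,190],q(1.58)); st("over nest")
env.move_l([*N,146],rate=100)
cv2.imwrite("pics/n.png",np.hstack([cv2.resize(I,None,fx=6,fy=6,interpolation=cv2.INTER_CUBIC) for I in(viewer.camera("side")[205:280,215:280],viewer.camera("top")[215:290,275:340])]))
st("pre")
```

```text
above 4.11 [ 491.9 -318.3  170.1] F [ 0.6 -0.6  1. ] w 60.0 0.0
down 4.86 [ 491.7 -318.9  110.1] F [-0.1  0.2  0.5] w 59.6 0.0
grip 5.44 [ 491.7 -318.9  110.4] F [0.2 0.1 3. ] w 29.7 30.0
lift 6.12 [ 491.  -318.5  189.4] F [-0.9 -0.8 -2.5] w 29.9 30.0
over nest 7.33 [477.8  -5.1 189.9] F [ 0.  -1.  -2.4] w 29.6 30.0
pre 8.02 [477.8  -4.7 146.5] F [ 0.2  0.1 -3.1] w 29.8 30.0
```

View pics/n.png

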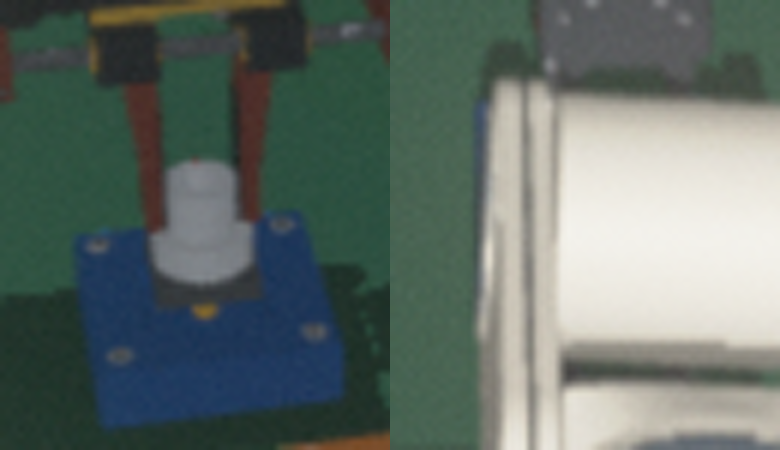

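The side view shows the hub squarely over the nest. The foot edge (157,305)-(262,292) is parallel to the block edge and the dab is at the back. I'll lower it now.

Run:
```python
from h import *
N=np.array([477.3,-4.5])
def st(m): s=env.read_state(); print(m,round(s["time_s"],2),np.round(s["tool_pos"],1),"F",np.round(s["force"],1),"w",round(s["width"],1),round(s["grip_force"],1))
print(env.move_l([*N,124],rate=30,f_stop=12)); st("down")
z=env.read_state()["tool_pos"][2]
if z<128.5:
    set_gripper(60); st("open")
    env.move_l([*N,230]); env.reach([470,250,230],q(.9))
    T=viewer.camera("top");S=viewer.camera("side");np.save("T2.npy",T)
    G=(0,255,0);M=(255,0,255);Y=(0,255,255)
    L=[(circ(N,15,64),M),(circ(N,21.5,42),Y),(circ(N,8,64),M)]
    cv2.imwrite("pics/p.png",np.hstack([draw(S,"side",L,225,225,50,60,8),draw(T,"top",L,285,225,50,60,8)]))
    st("away")
```

```text
True
down 8.66 [477.1  -4.5 126.1] F [-1.5  0.2  5.4] w 29.7 30.0
open 9.32 [476.6  -4.4 125.8] F [ 0.2 -0.8 -0.4] w 59.9 0.0
away 11.35 [470.1 249.  229.6] F [ 1.1  0.5 -0.2] w 59.9 0.0
```

```bash
ls -la pics
```

```text
total 2596
drwxr-xr-x 2 agent agent   4096 Dec  1 20:05 .
drwxr-xr-x 3 agent agent   4096 Dec  1 20:05 ..
-rw-r--r-- 1 agent agent 383450 Dec  1 20:03 m.png
-rw-r--r-- 1 agent agent 293368 Dec  1 20:05 n.png
-rw-r--r-- 1 agent agent 445752 Dec  1 20:04 o.png
-rw-r--r-- 1 agent agent 305454 Dec  1 20:05 p.png
-rw-r--r-- 1 agent agent 608056 Dec  1 20:02 side0.png
-rw-r--r-- 1 agent agent 602445 Dec  1 20:02 top0.png
```

View pics/p.png

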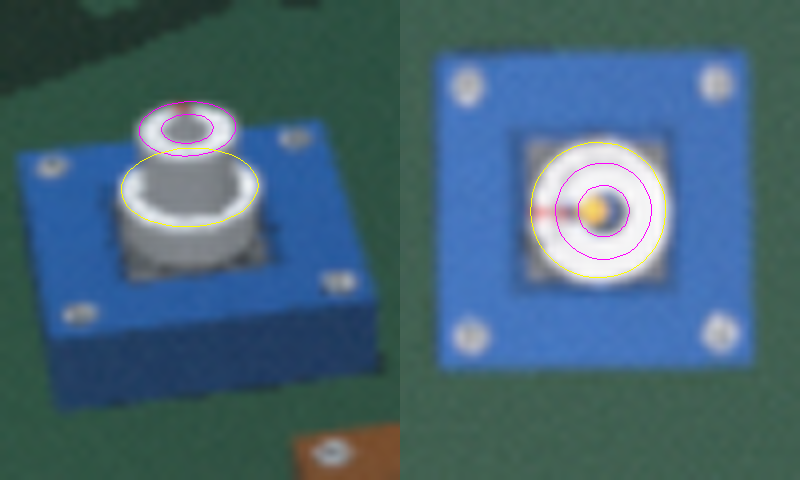

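The hub is seated: the TCP was at 126.1, so its underside is at 16 mm. It is square, with the dab facing +y, and was let go. Now the shaft.

Run:
```python
from h import *
C=np.array([536.6,309.1]);N=np.array([477.1,-4.5])
def st(m): s=env.read_state(); print(m,round(s["time_s"],2),np.round(s["tool_pos"],1),"F",np.round(s["force"],1),"T",np.round(s["wrist_torque"],2),"w",round(s["width"],1),round(s["grip_force"],1))
env.reach([*C,230],q(.2)); env.move_l([*C,148],rate=100); st("down")
set_gripper(5); st("grip")
env.move_l([*C,240],rate=100); st("lift")
env.reach([*N,240],q(1.58)); st("over")
# tip is 94 below-from-TCP: TCP z = tip + 148-8
env.move_l([*N,212],rate=80)
T=viewer.camera("top");S=viewer.camera("side")
cv2.imwrite("pics/r.png",draw(S,"side",[(circ(N,15,64),(255,0,255)),(circ(N,7,72),(0,255,0)),(circ(N,17,118),(0,255,255))],215,190,70,75,8))
st("pre")
```

```text
down 13.05 [537.  309.3 148.6] F [-0.1  0.4 -0.2] T [0.04 0.13 0.04] w 60.0 0.0
grip 13.82 [536.7 309.1 148.1] F [0.3 0.3 0.4] T [-0.12  0.19 -0.04] w 13.9 30.0
lift 14.89 [536.2 308.9 239.3] F [ 0.4 -0.  -1.6] T [ 0.    0.13 -0.05] w 14.0 30.0
over 16.57 [477.4  -4.3 240. ] F [-0.8  0.4 -1.5] T [-0.01  0.07 -0.04] w 14.1 30.0
pre 17.17 [477.4  -4.4 212.3] F [ 0.2 -0.5 -1.9] T [ 0.    0.06 -0.03] w 13.5 30.0
```

View pics/r.png

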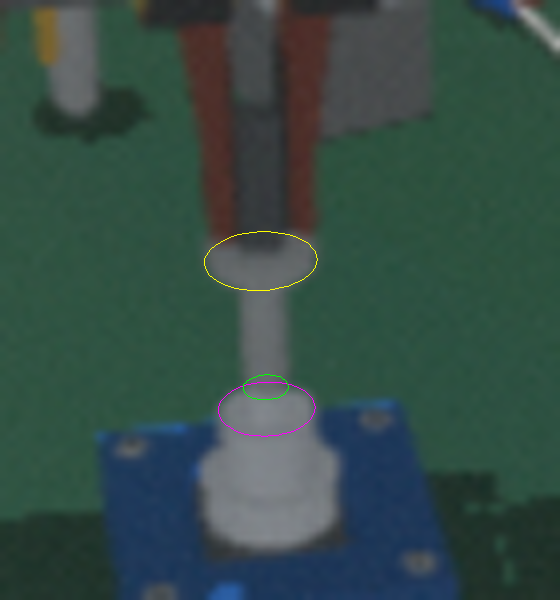

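The shaft is upright and centred over the bore, tip ≈8 mm above it. I'll insert with force stops.

```bash
cat >> h.py <<'E'
def st(m): s=env.read_state(); print(m,round(s["time_s"],2),np.round(s["tool_pos"],1),"F",np.round(s["force"],1),"T",np.round(s["wrist_torque"],2),"w",round(s["width"],1),round(s["grip_force"],1)); return s
E
python3 - <<'E'
from h import *
N=np.array([477.1,-4.5])
for dy in (0,1.5,-1.5,3,-3):
    p=N+[0,dy]
    hit=env.move_l([*p,189],q(1.58),rate=40,f_stop=8); s=st(f"dy{dy} {hit}")
    if s["tool_pos"][2]<191: break
    env.move_l([*p,208],rate=80)
else: raise SystemExit
hit=env.move_l([*p,167],rate=30,f_stop=10); st(f"key {hit}")
E
```

```text
dy0 False 17.89 [477.1  -4.5 188.9] F [ 0.9  0.8 -1.2] T [-0.09  0.11 -0.  ] w 13.7 30.0
key False 18.77 [477.2  -4.5 167. ] F [-0.8  0.8 -1.8] T [-0.09  0.11  0.01] w 13.7 30.0
```

Run:
```python
from h import *
N=np.array([477.1,-4.5])
for z in (163,161,159.5):
    env.move_l([*N,z],rate=20,f_stop=25); st(z)
hit=env.move_l([*N,155],rate=8,f_stop=14); st(hit)
env.hold(.5); st("held")
S=viewer.camera("side")
cv2.imwrite("pics/s.png",draw(S,"side",[],225,200,50,60,10))
```

```text
163 19.12 [477.5  -4.5 163.3] F [0.3 0.6 3.6] T [-0.07  0.05 -0.03] w 13.6 30.0
161 19.38 [477.5  -4.5 161.2] F [0.1 0.  5.3] T [-0.04 -0.    0.02] w 13.7 30.0
159.5 19.62 [477.5  -4.5 159.8] F [-0.1  1.3  5.6] T [-0.02 -0.02  0.03] w 13.9 30.0
True 20.01 [477.6  -4.5 158.1] F [-1.5 -0.6  6.8] T [-0.11  0.34 -0.  ] w 14.0 30.0
held 20.51 [477.5  -4.5 158.1] F [-1.2  0.2  7.3] T [-0.06  0.37 -0.01] w 13.7 30.0
```

View pics/s.png

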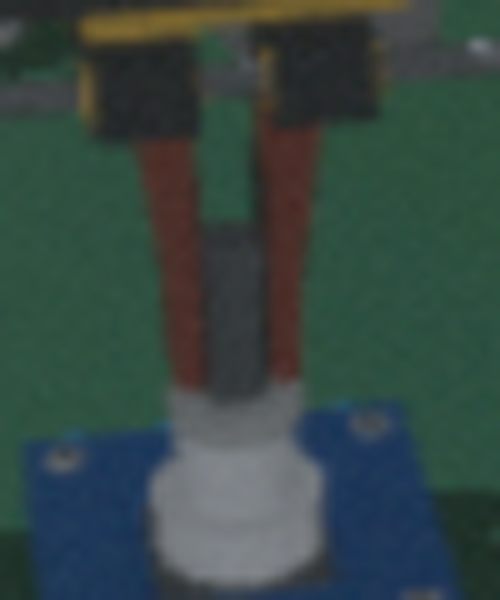

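The collar is down on the boss, but held force (≈9 N) is only the spring's. I'll press a bit harder to be surely home.

Run:
```python
from h import *
N=np.array([477.1,-4.5])
for z in (157.6,157.1,156.6,156.1):
    env.move_l([*N,z],rate=5); env.hold(.3); s=st(z)
    if s["force"][2]>16: break
env.hold(1); st("end")
```

```text
157.6 21.12 [477.4  -4.5 158. ] F [-0.1  0.4  7.2] T [-0.07  0.18 -0.  ] w 13.7 30.0
157.1 21.68 [477.4  -4.5 158. ] F [-2.4  0.4 15.2] T [-0.09  0.55 -0.  ] w 13.8 30.0
156.6 22.23 [477.4  -4.5 157.9] F [-4.8  0.3 21.6] T [-0.1   0.95  0.01] w 14.0 30.0
end 23.23 [477.4  -4.5 157.9] F [-3.4 -0.5 21.1] T [-0.12  0.92 -0.04] w 14.1 30.0
```

```bash
python3 -c "
from station import workorder; print(workorder.sign_off())"
```

```text
the job is handed in; nothing more can be done
None
```

The job is handed in: the hub stands in the blue nest, and the shaft is keyed in with its collar on the hub, still held pressed home at about 21 N; I moved nothing else on the bench.

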